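# Test a guard interlock switch with its key

## Task

Check that the guard interlock switch still works: first move the steel jar that blocks the guard's window, and stand it on the middle of the cream round pad. Then draw the orange-handled test key out of its blue holster, lay it down so that you can take it again by its handle, and push its steel blade in through the window until the red roller arm clicks over; hold it a moment and let the arm spring back. Finish with the key lying flat on the middle of the dark logbook and the jar upright on the pad; keep the fingers off the roller arm and do not knock over or shift the other things.

Things in the scene. Friction and masses are not known exactly. Their poses are not given: they have to be found in the camera images.
- interlock: interlock switch in a fixed finger guard on the bench: box 104 x 124 x 119 mm high, front, back and left side aluminium, right side and roof clear plastic, on a dark base plate 118 x 136 mm and 8 mm thick. Origin on the bench under the roller at rest. Its x axis (level) points in through the window, away from the operator; y across the window; z up. The outer face of the front lies 52 mm before the origin (x = -52 mm)
- window (a point): centre of the guard's window, on the outer front face, 46 mm above the bench. The window is 42 mm wide and 48 mm high, with a yellow bar on either side; the front plate is 4 mm thick. Axes as the interlock's
- roller (a point): centre of the red roller (20 mm in diameter, 14 mm wide) at the lower end of the switch's arm, at rest 45 mm above the bench, straight behind the window, 52 mm behind the outer front face. The arm hangs from a pivot 50 mm above it
- roller_arm (a joint): deflection of the roller arm, rad: 0 hanging at rest, grows as the roller is pushed inward (interlock +x); it clicks over at 0.45 (roller centre 22 mm in) and meets its end stop at 0.9 (39 mm in). A spring returns it; the push at the roller is 2 N at rest and about 5 N at 0.6
- holster: blue holster on an aluminium post, fixed: a sleeve 124 mm long, 68 mm wide, from 96 to 138 mm above the bench, closed but for its mouth. Origin on the bench under its middle; x axis points away from the mouth, so the key is drawn out along -x. Inside it is 60 mm wide, 34 mm high, its floor 100 mm above the bench; the post stands on a base plate 84 x 76 mm
- holster_mouth (a point): centre of the holster's mouth, 111 mm above the bench; axes as the holster's. At the start the key lies flat on the holster's floor, handle inward, with only the last 40 to 50 mm of the blade sticking out; it must be drawn out by 120 mm to be free
- key_centre (a point): centre of the test key (160 mm long, 0.10 to 0.16 kg), 11 mm above its underside. Its x axis runs along the key from the blade's tip to the handle, z up when it lies flat. Steel blade: x = -80 (tip) to +25 mm, 14 mm wide, 20 mm high; orange handle: x = +25 to +80 mm, 46 mm wide (too wide for the window), 22 mm high. Its underside is flat
- jar_centre (a point): centre of the open steel jar, 60 mm in diameter, 50 mm high (25 mm above its underside), weighing 0.34 to 0.63 kg, z up. It stands on the bench 70 to 100 mm (centre) before the guard's window and blocks the way in
- pad_top (a point): centre of the top of the cream round pad, 95 mm in diameter, 9 mm thick, fixed to the bench
- logbook_top (a point): centre of the top of the closed dark logbook, 148 x 104 mm (x, y), its top 11 mm above the bench, fixed; x and y lie along its edges, z up
- parts_cabinet: blue drawer cabinet standing beside the holster and behind the logbook, not to be used: 140 x 200 x 139 mm high (x, y, z), origin at its underside; x and y along its edges. Its front faces -x; its right upper drawer stands open by 18 mm, so that its lip reaches 90 mm before the origin
- controller: grey instrument box 159 x 173 x 105 mm high beside the cabinet, between the two sides of the bench, not to be used; origin at its underside
- white_vial: bystander: white-capped vial, 32 mm in diameter, 68 mm high, about 100 mm to the left of the window's axis before the guard; origin at its underside
- rinse_bottle: bystander: wash bottle with red cap and bent spout, 67 x 97 x 191 mm; origin at its underside
- mortar: bystander: porcelain mortar, 82 mm in diameter, 44 mm high; origin at its underside
- vial_1: bystander: brown vial, 26 mm in diameter, 55 mm high; origin at its underside
- vial_2: bystander: blue-capped vial, 26 mm in diameter, 50 mm high; origin at its underside
There are look-alikes about, which are no part of the job. What is shaped like the part that bears jar_centre but pink or yellow is not meant.

How it is judged (in metres and radians):
On the way, in this order (a step that is already met when the one before it is completed fails the run):
1. the key is out of the holster, laid down and let go (height (world z) of key_centre below 0.09 m and contact force between the fingers and test_key below 0.05 N and linear speed of test_key below 0.02 m/s), for 0.2 s.
2. the roller arm is pushed past its click (0.45 rad) by the key (value of joint roller_arm above 0.45 rad and contact force between test_key and roller_arm above 0.3 N), for 0.2 s.
3. the arm has sprung back (below 0.1 rad) (value of joint roller_arm below 0.1 rad), for 0.2 s.
At the end, for the whole second after the job is handed in: The roller arm is back at rest (below 0.1 rad); the key lies flat and still on the logbook, its centre within 60 mm (logbook x) and 45 mm (logbook y) of the logbook's middle; the jar stands upright and still on the pad, within 22 mm of its middle (value of joint roller_arm below 0.1 rad and x of key_centre in the frame of logbook_top between -0.06 and 0.06 m and y of key_centre in the frame of logbook_top between -0.045 and 0.045 m and z of key_centre in the frame of logbook_top between 0.006 and 0.018 m and angle between each of key_centre, jar_centre's own z axis and vertical below 0.1 rad and linear speed of each of test_key, steel_jar below 0.02 m/s and horizontal distance between jar_centre and pad_top below 0.022 m and z of jar_centre in the frame of pad_top below 0.032 m); the robot touches nothing.
It fails at once if the fingers touch the roller arm (contact force between the fingers and roller_arm above 0.5 N).
It fails at once if the jar is tipped by more than 0.6 rad (angle between jar_centre's own z axis and vertical above 0.6 rad).
It fails at once if a bystander is shifted by more than 30 mm or tipped (distance of any of white_vial, rinse_bottle, mortar, vial_1, vial_2 from where it was at the start of the episode above 0.03 m or angle between any of white_vial, rinse_bottle, mortar, vial_1, vial_2's own z axis and vertical above 0.4 rad).
It also fails if it takes over 72 s, if anything falls off the work surface, if the arm or the gripper's body presses on something with over 40 N, if the wrist force passes 120 N, or if a joint passes its speed limit or range.

## Robot

A 7-joint arm with a two-finger parallel gripper is mounted at the origin on the work surface; the furniture and walls round the work are solid. World frame = base frame: x ahead of the robot, y to its left, z up, the work surface at z = 0. Lengths are in mm, angles in rad, forces in N, time in s.
With the tool pointing down it reaches from about 400 to 850 mm from the base axis. Payload 6.9 kg.
Tool frame: the origin (TCP) lies midway between the tips of the shut fingers; the grasp point (between the pads) lies 19 mm behind it; z points along the fingers, y is the line along which they close (so a half turn about z gives the same grasp; the last joint's range is limited). The gripper opens to 85 mm and grips with 20 to 120 N. Pads are 22 mm wide; open, the fingers measure 114 mm over their backs; the gripper's body (76 mm by 85 mm) begins 54 mm behind the grasp point. The pads swing forward as they close: fully open they stand 13 mm farther back than shut.
Start: joints at [1.375, 0.507, -0.238, 1.5, 0.126, 1.149, -0.155], TCP at [185.745, -596.75, 231.275] pointing down, gripper open.
Joint ranges: [-3.08, 3.08], [-0.24, 2.05], [-1.43, 1.35], [0, 2.5], [-1.52, 4.66], [0.17, 1.96], [-2.89, 2.89]. Speed limits (rad/s): [2.39, 2.39, 3.14, 3.14, 3.14, 3.14, 3.14].

## Interface

Orientations are given as a rotation vector (axis times angle).
In Python, from rig import status, snapshot, order gives the robot as it stands. The module is installed in compiled form; this text tells all that it offers.
- The arm moves only by the tool send_rows, never from a script. Its argument "commands" is a list of rows, each an object with "fingers": the closure in counts, from 0 (fully open) to 255 (shut); "offset": the shift along the tool's x, y, z in m, a list of three; "delta_rot": the turn, a rotation vector about the tool's x, y, z in rad, a list of three. A call has 1 to 20 rows; each row shifts and turns the commanded pose from where the row before left it, along the tool's axes as they then stand; what a row does not reach is not made up. A row lasts 1/12 s, in which the tool goes at most 41.7 mm and 7.16 degrees, less where a joint would pass 70% of its speed; a pose out of reach is approached as far as the arm can. A call with a gripper value outside its range is refused whole. The fingers move at their own pace and stop on an object; the grip force is fixed at half the most. Time passes only in rows, so rows that do not move let the fingers close. It gives the time, the measured TCP pose, the force, the opening and the grip force at its end, in the units of the state.
- status.get_obs(): the state, without advancing time (a new reading comes with each control period).
- snapshot(name): name is "scene" or "top" or "wrist"; returns a dict with "img" (420x560x3 uint8, blue, green, red), "intrinsics" (3x3 intrinsics, pixels), "rvec" (rotation vector, rad) and "tvec" (3), from world to camera coordinates, as OpenCV has them; the wrist camera has in their place "tool_from_camera" (4x4, takes a point from camera to tool coordinates, whose origin is the TCP and whose axes are the flange's). Camera axes: x right, y down, z forward; pixel columns grow to the right and rows downward; lengths in mm; the calibration is good to about 2 mm. The wrist camera is an equidistant fisheye: a pixel r from the principal point sees the ray r / f radians off the axis. A picture is of the moment at which its call begins: read the wrist's pose just before it. There is no depth.
- order.job_done(): hands the job in; it is judged then, once.
The state is a dict: "time_s": time; "q": joint angles; "qd": joint speeds; "effort": joint torques, N m; "eef_pos": TCP position; "orientation": TCP orientation; "contact_force": force on the tool from outside, world axes, zero at the start; "moment": the same for the moment, N m; "gripper_width": finger opening in mm; "finger_force": force on a finger pad.
Only numpy, scipy, OpenCV 4.12 (cv2) and the standard library are available. Lean on these libraries where they do the work, as an engineer would, in place of code of your own. Each camera call takes 0.05 s, during which the arm holds its last target. There are 200 camera calls.

## Working session

There is one attempt and no reset: what is moved stays moved. The work goes in short steps, Python scripts to look and compute and a tool call to move; the robot and the scene stay as the last step left them, time stands still between calls to the robot, and variables do not carry over. Pictures are saved under pics/ and viewed, at most 10 in all, crops included, and the job is handed in when it is done.

Besides the shell and the picture viewer there is one more tool, called in YAML: its name, and indented under it one key for each argument. send_rows: Moves the arm, as the interface text tells. Its arguments: {"type":"object","properties":{"commands":{"type":"array","items":{"type":"object","properties":{"fingers":{"type":"number"},"offset":{"type":"array","items":{"type":"number"}},"delta_rot":{"type":"array","items":{"type":"number"}}}}}},"required":["commands"]}

```bash
mkdir -p pics; cat > h.py <<'E'
import numpy as np, cv2
from rig import status, snapshot, order
from scipy.spatial.transform import Rotation as R
def snap(n,f):
    s=snapshot(n); cv2.imwrite(f,s['img']); np.save(f+'.npy',s,allow_pickle=True); return s
def load(f): return np.load(f+'.npy',allow_pickle=True).item()
def ray(s,u,v):
    K=s['intrinsics']; d=np.linalg.inv(K)@[u,v,1]
    M=cv2.Rodrigues(np.array(s['rvec'],float))[0]; t=np.array(s['tvec'],float).ravel()
    return -M.T@t, M.T@d
def onz(s,u,v,z):
    c,d=ray(s,u,v); return c+d*(z-c[2])/d[2]
def proj(s,P):
    M=cv2.Rodrigues(np.array(s['rvec'],float))[0]; p=M@np.array(P,float)+np.array(s['tvec'],float).ravel()
    q=s['intrinsics']@p; return q[:2]/q[2]
E
python3 - <<'E'
from h import *
for n in('scene','top'):
    s=snap(n,f'pics/{n}0.png'); print(n,ray(s,280,210),s['intrinsics'][0])
o=status.get_obs(); print(o)
print(R.from_rotvec(o['orientation']).as_matrix())
s=snap('wrist','pics/wrist0.png'); print(s['tool_from_camera'],s['intrinsics'])
E
```

```text
scene (array([ -91.14437189,   29.50013198, 1047.57657297]), array([ 4.99872069e-01,  2.37050348e-05, -8.66200177e-01])) [392.61536158   0.         274.81169193]
top (array([ 346.68967759,   41.23292966, 1236.49021478]), array([ 0.08855664, -0.00170443, -0.99619317])) [410.20499615   0.         273.63368107]
{'time_s': 0.1, 'q': array([ 1.37450934,  0.50822763, -0.23751122,  1.50104761,  0.12569658,
        1.14889651, -0.15480014]), 'qd': array([ 0.00204452, -0.00202537, -0.00133454, -0.00243076,  0.00138612,
       -0.00236448,  0.00127215]), 'effort': array([-4.81119059e-03, -6.21844840e+01, -2.19442405e+00, -2.50204396e+01,
        1.25793891e-02,  7.85032375e-03, -5.74674175e-06]), 'eef_pos': array([ 185.55147141, -596.34308958,  230.5270429 ]), 'orientation': array([-3.10434632e+00, -4.72004217e-01,  4.37164526e-04]), 'contact_force': array([-0.24290121,  0.43058859,  0.3542069 ]), 'moment': array([ 0.0315706 , -0.01456266, -0.04267935]), 'finger_force': 0.0, 'gripper_width': 85.15779590052117}
[[ 9.54808603e-01  2.97220913e-01 -5.10996612e-04]
 [ 2.97221349e-01 -9.54807412e-01  1.50842286e-03]
 [-3.95685333e-05 -1.59213422e-03 -9.99998732e-01]]
[[-8.62621103e-04 -9.53762843e-01 -3.00558972e-01  7.61927114e+01]
 [ 9.99998238e-01 -3.21676816e-04 -1.84927499e-03  1.10985881e+00]
 [ 1.66708692e-03 -3.00560037e-01  9.53761440e-01 -1.41951966e+02]
 [ 0.00000000e+00  0.00000000e+00  0.00000000e+00  1.00000000e+00]] [[325.1922621    0.         277.33405   ]
 [  0.         325.1922621  207.61923642]
 [  0.           0.           1.        ]]
```

View pics/scene0.png

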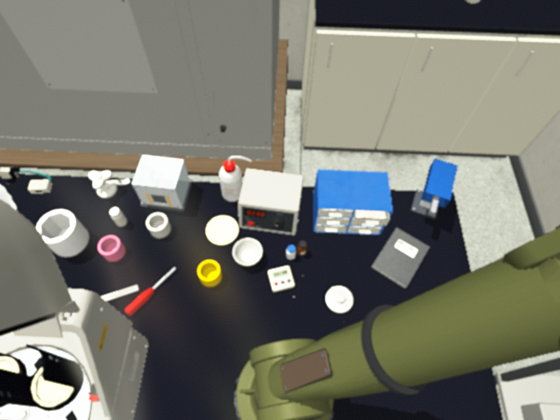

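View pics/top0.png

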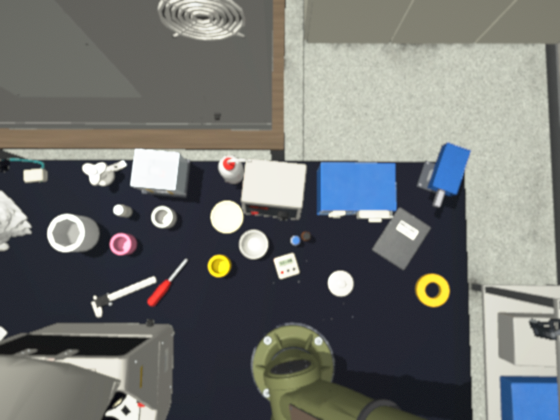

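The interlock is at about (160,173) in the top view, with the steel jar at (163,216), pad (227,216), logbook (401,238) and holster (450,168) with its blade at (439,198). The white vial is at (122,210). I'll zoom in next.

```bash
python3 - <<'E'
from h import *
t=load('pics/top0.png')['img']; s=load('pics/scene0.png')['img']
f=lambda a:cv2.resize(a,None,fx=4,fy=4,interpolation=cv2.INTER_CUBIC)
A=f(t[140:240,100:200]); B=f(t[130:230,375:475]);C=f(s[150:200,130:230])
cv2.imwrite('pics/c1.png',np.hstack([A,B]))   # each 400x400
# masks
S=load('pics/top0.png'); h=cv2.cvtColor(t,cv2.COLOR_BGR2HSV)
def blob(m,box,z,lab):
    u0,v0,u1,v1=box; k=np.zeros(m.shape,np.uint8); k[v0:v1,u0:u1]=m[v0:v1,u0:u1]
    c=max(cv2.findContours(k,cv2.RETR_EXTERNAL,cv2.CHAIN_APPROX_NONE)[0],key=cv2.contourArea)
    (x,y),r=cv2.minEnclosingCircle(c); rr=cv2.minAreaRect(c)
    print(lab,(x,y),r,onz(S,x,y,z).round(1)); return rr
br=(h[...,2]>110).astype(np.uint8)
blob(br,(205,197,248,235),9,'pad'); blob(br,(145,203,181,232),50,'jar')
rr=blob(((h[...,2]>55)).astype(np.uint8),(368,205,434,272),11,'book'); print(rr,[onz(S,*p,11).round(1)[:2] for p in cv2.boxPoints(rr)], onz(S,*rr[0],11))
bl=((h[...,0]>100)&(h[...,0]<125)&(h[...,1]>150)&(h[...,2]>90)).astype(np.uint8)
rr=blob(bl,(425,130,475,205),138,'hol'); print(rr,[onz(S,*p,138).round(1)[:2] for p in cv2.boxPoints(rr)])
E
```

```text
pad (230.0, 212.0) 22.671667098999023 [448.8 189.4   9. ]
jar (162.65957641601562, 216.77659606933594) 12.401018142700195 [430.2 380.5  50. ]
book (393.4288635253906, 233.38555908203125) 38.110015869140625 [ 388.  -298.5   11. ]
((390.3587951660156, 231.36473083496094), (66.03568267822266, 53.6108512878418), 32.47119140625) [array([ 378.5, -164. ]), array([ 514.7, -251.3]), array([ 409.3, -414.9]), array([ 275.3, -327.1])] [ 393.90015179 -289.51804071   11.        ]
hol (448.7784423828125, 168.8102569580078) 26.204557418823242 [ 558.7 -415.1  138. ]
((449.22235107421875, 169.72982788085938), (29.280805587768555, 48.90241622924805), 17.650123596191406) [array([ 504.6, -357.6]), array([ 632.4, -400.8]), array([ 608.2, -475.2]), array([ 481. , -431.4])]
```

View pics/c1.png

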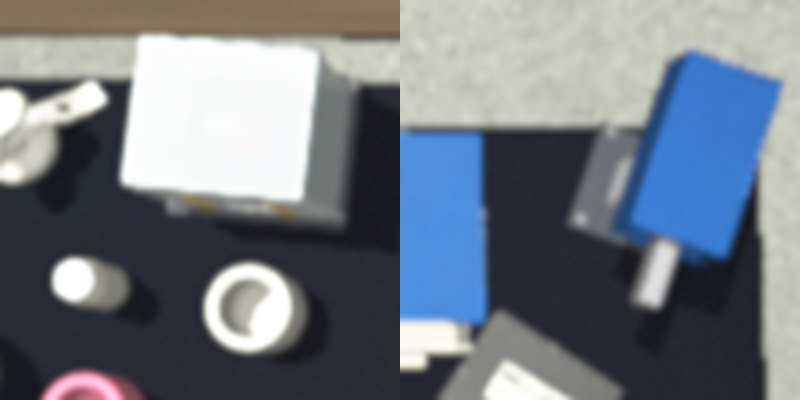

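The left crop shows the guard roof corners at crop (140,38), (320,50), (302,200) and (122,183), and the jar at (254,308). The right crop shows the blade tip at about (647,304) and the blade leaving the mouth at about (664,238).

```bash
cat >> h.py <<'E'
def fish(s,o,u,v,z):
    K=s['intrinsics']; a=(np.array([u,v])-K[:2,2])/K[0,0]; r=np.hypot(*a)+1e-12
    d=np.r_[a/r*np.sin(r),np.cos(r)]; T=s['tool_from_camera']; M=R.from_rotvec(o['orientation']).as_matrix()
    D=M@T[:3,:3]@d; c=M@T[:3,3]+o['eef_pos']; return c+D*(z-c[2])/D[2]
def rowsto(P,o=None):
    o=o or status.get_obs(); M=R.from_rotvec(o['orientation']).as_matrix()
    return M.T@(np.array(P)-o['eef_pos'])/1000
E
python3 - <<'E'
from h import *
S=load('pics/top0.png'); Q=load('pics/scene0.png')
for n,p,z in [('roofTL',(135,149.5),119),('TR',(180,152.5),119),('BR',(175.5,190),119),('BL',(130.5,185.75),119),
 ('jar',(163.5,217),50),('vial',(118.5,209.5),68),('pad',(227,216.5),9),('bookC',(401.5,238),11),
 ('tip',(436.5,206),115),('mouthblade',(441,189.5),118),('ctrlL',(243,215),105),('ctrlTL',(246,160),105),('mortar',(254,244),44),('bottle',(230,165),185),
 ('cabFL',(318,214),139),('cabFR',(396,215),139),('lip',(390,219),110),('ring',(433,290),10),('wh',(341,284),10)]:
    print(n,onz(S,*p,z).round(0))
h=cv2.cvtColor(S['img'],cv2.COLOR_BGR2HSV)
c=((h[...,0]>15)&(h[...,0]<35)&(h[...,1]>25)&(h[...,2]>150)).astype(np.uint8); k=np.zeros_like(c);k[195:240,203:247]=c[195:240,203:247]
n,l,st,ce=cv2.connectedComponentsWithStats(k); print(st[1:][:5],[onz(S,*x,9).round(0) for x in ce[1:]][:5])
g=S['img'][208:268,370:432].copy(); hh=cv2.cvtColor(g,cv2.COLOR_BGR2HSV)
m=((hh[...,2]>50)&(hh[...,1]<60)).astype(np.uint8); n,l,st,ce=cv2.connectedComponentsWithStats(m); i=1+np.argmax(st[1:,4])
r=cv2.minAreaRect(np.argwhere(l==i)[:,::-1].astype(np.float32)); print(r,[onz(S,p[0]+370,p[1]+208,11).round(0)[:2] for p in cv2.boxPoints(r)],onz(S,r[0][0]+370,r[0][1]+208,11))
E
```

```text
roofTL [613. 444. 119.]
TR [605. 318. 119.]
BR [500. 328. 119.]
BL [511. 453. 119.]
jar [430. 378.  50.]
vial [449. 503.  68.]
pad [435. 198.   9.]
bookC [ 374. -322.   11.]
tip [ 460. -388.  115.]
mouthblade [ 505. -401.  118.]
ctrlL [433. 142. 105.]
ctrlTL [587. 135. 105.]
mortar [353. 114.  44.]
bottle [557. 170. 185.]
cabFL [434. -63. 139.]
cabFR [ 433. -271.  139.]
lip [ 424. -262.  110.]
ring [ 223. -412.   10.]
wh [ 238. -142.   10.]
[[210 200  33  34 145]] [array([436., 200.,   9.])]
((22.273527145385742, 24.855880737304688), (62.12416076660156, 55.451568603515625), 32.47119140625) [array([ 369., -173.]), array([ 509., -263.]), array([ 410., -417.]), array([ 272., -326.])] [ 389.50749286 -295.11594219   11.        ]
```

send_rows:
  commands:
    - {"fingers": 0, "offset": [0.02, -0.002, -0.004], "delta_rot": [0, 0, -0.032]}
    - {"fingers": 0, "offset": [0.04, -0.003, -0.004], "delta_rot": [0, 0, -0.064]}
    - {"fingers": 0, "offset": [0.04, -0.003, -0.004], "delta_rot": [0, 0, -0.064]}
    - {"fingers": 0, "offset": [0.04, -0.003, -0.004], "delta_rot": [0, 0, -0.064]}
    - {"fingers": 0, "offset": [0.04, -0.003, -0.004], "delta_rot": [0, 0, -0.064]}
    - {"fingers": 0, "offset": [0.04, -0.003, -0.004], "delta_rot": [0, 0, -0.064]}
    - {"fingers": 0, "offset": [0.04, -0.003, -0.004], "delta_rot": [0, 0, -0.064]}
    - {"fingers": 0, "offset": [0.04, -0.003, -0.004], "delta_rot": [0, 0, -0.064]}
    - {"fingers": 0, "offset": [0.04, -0.003, 0], "delta_rot": [0, 0, -0.064]}
    - {"fingers": 0, "offset": [0.04, -0.003, 0], "delta_rot": [0, 0, -0.064]}
    - {"fingers": 0, "offset": [0.04, -0.003, 0], "delta_rot": [0, 0, -0.064]}
    - {"fingers": 0, "offset": [0.04, -0.003, 0], "delta_rot": [0, 0, -0.064]}
    - {"fingers": 0, "offset": [0.04, -0.003, 0], "delta_rot": [0, 0, -0.064]}
    - {"fingers": 0, "offset": [0.04, -0.003, 0], "delta_rot": [0, 0, -0.064]}
    - {"fingers": 0, "offset": [0.04, -0.003, 0], "delta_rot": [0, 0, -0.064]}
    - {"fingers": 0, "offset": [0.04, -0.003, 0], "delta_rot": [0, 0, -0.064]}
    - {"fingers": 0, "offset": [0.04, -0.003, 0], "delta_rot": [0, 0, -0.064]}
    - {"fingers": 0, "offset": [0.04, -0.003, 0], "delta_rot": [0, 0, -0.064]}
    - {"fingers": 0, "offset": [0.04, -0.003, 0], "delta_rot": [0, 0, -0.064]}
    - {"fingers": 0, "offset": [0.02, -0.001, 0], "delta_rot": [0, 0, -0.032]}

```text
time_s: 1.82
eef_pos: [600.4, -5.9, 263.4]
orientation: [-2.268, -2.171, -0.004]
contact_force: [1.0, 0.4, -0.2]
gripper_width: 85.2
finger_force: 0.0
```

send_rows:
  commands:
    - {"fingers": 0, "offset": [0.038, -0.004, 0], "delta_rot": [0, 0, -0.066]}
    - {"fingers": 0, "offset": [0.038, -0.004, 0], "delta_rot": [0, 0, -0.066]}
    - {"fingers": 0, "offset": [0.038, -0.004, 0], "delta_rot": [0, 0, -0.066]}
    - {"fingers": 0, "offset": [0.038, -0.004, 0], "delta_rot": [0, 0, -0.066]}
    - {"fingers": 0, "offset": [0.038, -0.004, 0], "delta_rot": [0, 0, -0.066]}
    - {"fingers": 0, "offset": [0.038, -0.004, 0], "delta_rot": [0, 0, -0.066]}
    - {"fingers": 0, "offset": [0.038, -0.004, 0], "delta_rot": [0, 0, -0.066]}
    - {"fingers": 0, "offset": [0.038, -0.004, 0], "delta_rot": [0, 0, -0.066]}
    - {"fingers": 0, "offset": [0.038, -0.004, 0.01], "delta_rot": [0, 0, -0.066]}
    - {"fingers": 0, "offset": [0.038, -0.004, 0.02], "delta_rot": [0, 0, -0.066]}
    - {"fingers": 0, "offset": [0.03, -0.004, 0.02], "delta_rot": [0, 0, -0.06]}
    - {"fingers": 0, "offset": [0, 0, 0.02], "delta_rot": [0, 0, 0]}
    - {"fingers": 0, "offset": [0, 0, 0], "delta_rot": [0, 0, 0]}

```text
time_s: 2.9
eef_pos: [450.0, 361.5, 190.6]
orientation: [-1.364, -2.827, 0.008]
contact_force: [0.1, -2.0, -0.5]
gripper_width: 85.2
finger_force: 0.0
```

```bash
python3 - <<'E'
from h import *
o=status.get_obs(); s=snap('wrist','pics/w1.png'); np.save('pics/w1o.npy',o,allow_pickle=True)
print(o['q'].round(2),o['eef_pos'],R.from_rotvec(o['orientation']).as_matrix().round(3)); print(rowsto([430,379,130]))
E
```

```text
[-0.21  0.57 -0.82  1.68  0.45  1.1  -0.49] [449.98444779 361.53774708 190.57787979] [[-0.622  0.783 -0.005]
 [ 0.783  0.622 -0.004]
 [ 0.    -0.006 -1.   ]]
[ 0.02799796 -0.005686    0.06229974]
```

View pics/w1.png

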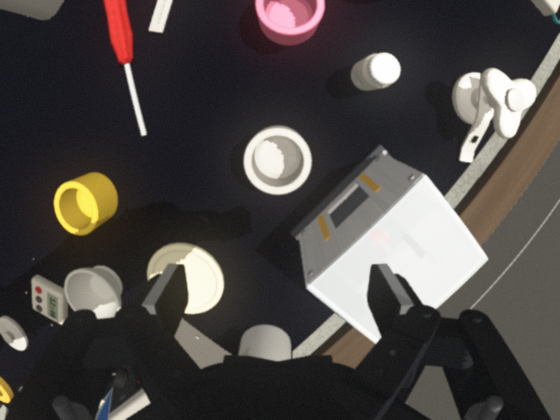

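The wrist view shows the jar's rim centred at (278,160), the cream pad at (186,277), and the window between yellow bars at (324,227) and (371,184). The roof's front edge runs from (306,282) to (425,176).

```bash
python3 - <<'E'
from h import *
s=load('pics/w1.png'); o=np.load('pics/w1o.npy',allow_pickle=True).item()
for n,p,z in [('jar',(278,160),50),('pad',(186,277),9),('barR',(324,227),46),('barL',(371,184),46),('roofR',(308,283),119),('roofL',(425,177),119),('vial',(382,70),68)]: print(n,fish(s,o,*p,z).round(1))
for P in([430,379,10],): print(rowsto(P))
E
```

```text
jar [429.6 385.4  50. ]
pad [433.2 207.3   9. ]
barR [503.6 362.2  46. ]
barL [510.7 421.9  46. ]
roofR [498.7 335.5 119. ]
roofL [511.8 451.8 119. ]
vial [446.6 501.4  68. ]
[ 0.02808619 -0.00520182  0.18229873]
```

```bash
python3 - <<'E'
from h import *
Q=load('pics/scene0.png'); S=load('pics/top0.png')
for s,b,lab,z in[(Q,(203,212,242,248),'pad',9),(S,(207,199,244,233),'pad',9),(Q,(145,212,173,240),'jar',50),(S,(148,203,179,231),'jar',50)]:
    u0,v0,u1,v1=b; m=(s['img'][v0:v1,u0:u1].min(2)>(100 if lab=='pad' else 60)).astype(np.uint8)
    c=max(cv2.findContours(m,0,1)[0],key=cv2.contourArea); e=cv2.fitEllipse(c); p=np.array(e[0])+[u0,v0]; print(lab,p,e[1],onz(s,*p,z).round(1))
s=load('pics/w1.png'); o=np.load('pics/w1o.npy',allow_pickle=True).item()
print(rowsto([430,382,10]))
E
```

```text
pad [222.98933029 228.60005188] (29.089269638061523, 39.619300842285156) [435.8 196.1   9. ]
pad [227.29528236 215.50447845] (31.500059127807617, 37.195281982421875) [438.2 197.4   9. ]
jar [157.96164227 224.59980965] (24.54060935974121, 27.907337188720703) [418.4 376.4  50. ]
jar [162.77313328 216.73276711] (23.414215087890625, 26.440670013427734) [430.3 380.2  50. ]
[ 0.03044121 -0.00334338  0.1822895 ]
```

send_rows:
  commands:
    - {"fingers": 0, "offset": [0.03, -0.003, 0.03], "delta_rot": [0, 0, 0]}
    - {"fingers": 0, "offset": [0, 0, 0.04], "delta_rot": [0, 0, 0]}
    - {"fingers": 0, "offset": [0, 0, 0.04], "delta_rot": [0, 0, 0]}
    - {"fingers": 0, "offset": [0, 0, 0.04], "delta_rot": [0, 0, 0]}
    - {"fingers": 0, "offset": [0, 0, 0.03], "delta_rot": [0, 0, 0]}
    - {"fingers": 0, "offset": [0, 0, 0], "delta_rot": [0, 0, 0]}
    - {"fingers": 255, "offset": [0, 0, 0], "delta_rot": [0, 0, 0]}
    - {"fingers": 255, "offset": [0, 0, 0], "delta_rot": [0, 0, 0]}
    - {"fingers": 255, "offset": [0, 0, 0], "delta_rot": [0, 0, 0]}
    - {"fingers": 255, "offset": [0, 0, 0], "delta_rot": [0, 0, 0]}
    - {"fingers": 255, "offset": [0, 0, 0], "delta_rot": [0, 0, 0]}
    - {"fingers": 255, "offset": [0, 0, 0], "delta_rot": [0, 0, 0]}

```text
time_s: 3.95
eef_pos: [433.6, 383.5, 17.5]
orientation: [1.372, 2.824, 0.005]
contact_force: [-0.5, -2.2, 7.9]
gripper_width: 58.0
finger_force: 65.6
```

send_rows:
  commands:
    - {"fingers": 255, "offset": [0, 0, -0.02], "delta_rot": [0, 0, 0]}
    - {"fingers": 255, "offset": [0, 0, -0.03], "delta_rot": [0, 0, 0]}
    - {"fingers": 255, "offset": [0, 0, -0.02], "delta_rot": [0, 0, 0]}
    - {"fingers": 255, "offset": [-0.012, -0.01, 0], "delta_rot": [0, 0, 0]}
    - {"fingers": 255, "offset": [-0.026, -0.02, 0], "delta_rot": [0, 0, 0]}
    - {"fingers": 255, "offset": [-0.026, -0.02, 0], "delta_rot": [0, 0, 0]}
    - {"fingers": 255, "offset": [-0.026, -0.02, 0], "delta_rot": [0, 0, 0]}
    - {"fingers": 255, "offset": [-0.026, -0.02, 0], "delta_rot": [0, 0, 0]}
    - {"fingers": 255, "offset": [-0.026, -0.02, 0], "delta_rot": [0, 0, 0.08]}
    - {"fingers": 255, "offset": [0, 0, 0], "delta_rot": [0, 0, 0.1]}
    - {"fingers": 255, "offset": [0, 0, 0], "delta_rot": [0, 0, 0.1]}
    - {"fingers": 255, "offset": [0, 0, 0], "delta_rot": [0, 0, 0.1]}
    - {"fingers": 255, "offset": [0, 0, 0], "delta_rot": [0, 0, 0.1]}
    - {"fingers": 255, "offset": [0, 0, 0], "delta_rot": [0, 0, 0.1]}
    - {"fingers": 255, "offset": [0, 0, 0], "delta_rot": [0, 0, 0.1]}
    - {"fingers": 255, "offset": [0, 0, 0], "delta_rot": [0, 0, 0]}

```text
time_s: 5.28
eef_pos: [434.4, 203.6, 86.1]
orientation: [2.24, 2.201, 0.004]
contact_force: [-0.7, -0.7, -4.8]
gripper_width: 58.3
finger_force: 67.3
```

```bash
python3 - <<'E'
from h import *
o=status.get_obs(); s=snap('wrist','pics/w2.png'); t=snap('top','pics/top2.png')
print(o['q'].round(2),o['eef_pos'],R.from_rotvec(o['orientation']).as_matrix().round(3)); print(rowsto([436,201,80]))
a=t['img'][180:250,190:290]
cv2.imwrite('pics/c2.png',np.hstack([s['img'][:,100:460],cv2.resize(a,(400,280),interpolation=cv2.INTER_CUBIC).__class__(0) if 0 else np.vstack([cv2.resize(a,(400,280),interpolation=cv2.INTER_CUBIC),np.zeros((140,400,3),np.uint8)])]))
E
```

```text
[-0.09  0.52 -0.57  2.06  0.44  0.68 -0.98] [434.41222344 203.57212837  86.12121436] [[ 0.018  1.     0.003]
 [ 1.    -0.018  0.001]
 [ 0.001  0.003 -1.   ]]
[-0.00246194  0.00182075  0.00565661]
```

View pics/c2.png

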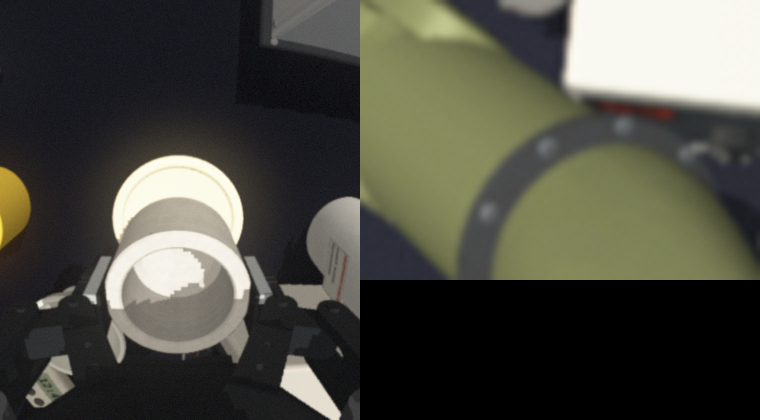

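The wrist view shows the pad's far edge at v≈155, spanning u 212–343. The held jar's rim is centred at about (278,292), so they are aligned sideways.

```bash
python3 - <<'E'
from h import *
o=status.get_obs(); s=load('pics/w2.png')
print(fish(s,o,278,155,9)-[0,47.5,0],fish(s,o,212,215,9),fish(s,o,343,215,9),fish(s,o,278.5,292,119))
E
```

```text
[434.86632905 200.32103279   9.        ] [386.98273263 205.49891546   9.        ] [481.19312952 204.51081911   9.        ] [434.48701571 210.3600532  119.        ]
```

send_rows:
  commands:
    - {"fingers": 255, "offset": [-0.005, 0, 0.01], "delta_rot": [0, 0, 0]}
    - {"fingers": 255, "offset": [0, 0, 0.02], "delta_rot": [0, 0, 0]}
    - {"fingers": 255, "offset": [0, 0, 0.016], "delta_rot": [0, 0, 0]}
    - {"fingers": 255, "offset": [0, 0, 0.008], "delta_rot": [0, 0, 0]}
    - {"fingers": 255, "offset": [0, 0, 0.003], "delta_rot": [0, 0, 0]}
    - {"fingers": 255, "offset": [0, 0, 0], "delta_rot": [0, 0, 0]}
    - {"fingers": 255, "offset": [0, 0, 0], "delta_rot": [0, 0, 0]}

```text
time_s: 5.97
eef_pos: [434.0, 198.6, 28.1]
orientation: [2.235, 2.208, 0.001]
contact_force: [0.3, 0.8, -4.8]
gripper_width: 57.9
finger_force: 67.2
```

send_rows:
  commands:
    - {"fingers": 255, "offset": [0, 0, 0.002], "delta_rot": [0, 0, 0]}
    - {"fingers": 255, "offset": [0, 0, 0], "delta_rot": [0, 0, 0]}

```text
time_s: 6.13
eef_pos: [434.3, 198.7, 26.3]
orientation: [2.235, 2.207, 0.003]
contact_force: [-0.6, 0.4, -2.6]
gripper_width: 58.1
finger_force: 67.5
```

send_rows:
  commands:
    - {"fingers": 255, "offset": [0, 0, 0.001], "delta_rot": [0, 0, 0]}
    - {"fingers": 100, "offset": [0, 0, 0], "delta_rot": [0, 0, 0]}
    - {"fingers": 40, "offset": [0, 0, 0], "delta_rot": [0, 0, 0]}
    - {"fingers": 0, "offset": [0, 0, 0], "delta_rot": [0, 0, 0]}
    - {"fingers": 0, "offset": [0, 0, 0], "delta_rot": [0, 0, 0]}
    - {"fingers": 0, "offset": [0, 0, 0], "delta_rot": [0, 0, 0]}
    - {"fingers": 0, "offset": [0, 0, -0.02], "delta_rot": [0, 0, 0]}
    - {"fingers": 0, "offset": [0, 0, -0.03], "delta_rot": [0, 0, 0]}
    - {"fingers": 0, "offset": [0, 0, -0.04], "delta_rot": [0, 0, 0]}
    - {"fingers": 0, "offset": [0, 0, -0.04], "delta_rot": [0, 0, 0]}
    - {"fingers": 0, "offset": [0, 0, -0.04], "delta_rot": [0, 0, 0]}
    - {"fingers": 0, "offset": [0, 0, -0.04], "delta_rot": [0, 0, 0]}
    - {"fingers": 0, "offset": [0, 0, -0.02], "delta_rot": [0, 0, 0]}
    - {"fingers": 0, "offset": [0, 0, 0], "delta_rot": [0, 0, 0]}

```text
time_s: 7.3
eef_pos: [435.4, 199.7, 259.2]
orientation: [2.234, 2.204, 0.012]
contact_force: [-0.6, 0.7, 0.0]
gripper_width: 85.3
finger_force: 0.0
```

```bash
python3 - <<'E'
from h import *
o=status.get_obs(); s=snap('wrist','pics/w3.png'); np.save('pics/w3o.npy',o,allow_pickle=True)
print(o['eef_pos'],o['q'].round(2))
g=cv2.cvtColor(s['img'],cv2.COLOR_BGR2HSV); 
m=((g[...,2]>120)).astype(np.uint8); m[300:]=0; n,l,st,ce=cv2.connectedComponentsWithStats(m)
for i in range(1,n):
    if st[i,4]>600: print(st[i],ce[i].round(0),g[int(ce[i][1]),int(ce[i][0])])
cv2.imwrite('pics/c3.png',s['img'])
E
```

```text
[435.44115694 199.74834771 259.21156951] [ 0.06  0.3  -0.72  1.82  0.22  1.09 -0.75]
[  284     0   204   300 24868] [393. 162.] [ 18  21 155]
[  74   13   96   70 1220] [110.  40.] [  1 189 235]
[ 236  132   79   77 4728] [275. 170.] [ 23  14 245]
[ 126  139   59   55 2459] [155. 165.] [ 28 152 253]
[ 177  213   67   62 3214] [210. 244.] [ 30   4 253]
[  0 235  65  41 948] [ 32. 253.] [ 31  87 123]
```

View pics/w3.png

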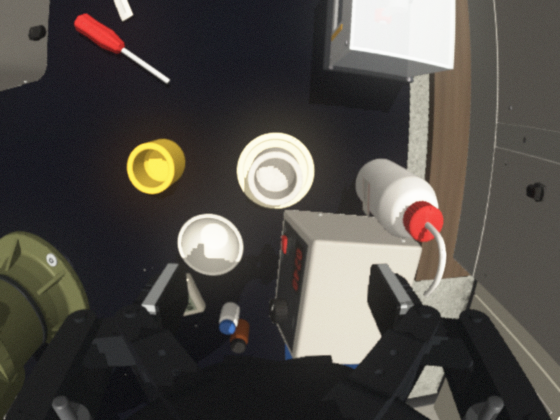

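The jar stands upright on the pad: its rim is centred at about (274,178) and the pad at (275,170).

```bash
python3 - <<'E'
from h import *
s=load('pics/w3.png'); o=np.load('pics/w3o.npy',allow_pickle=True).item()
print(fish(s,o,274,178,59),fish(s,o,275.5,170.5,9))
M=R.from_rotvec(o['orientation']).as_matrix(); print(M.round(3))
E
```

```text
[432.76717125 202.22735919  59.        ] [434.36606648 201.03488223   9.        ]
[[ 0.013  1.     0.008]
 [ 1.    -0.013  0.003]
 [ 0.003  0.008 -1.   ]]
```

send_rows:
  commands:
    - {"fingers": 0, "offset": [-0.029, 0.024, 0], "delta_rot": [0, 0, 0.0665]}
    - {"fingers": 0, "offset": [-0.029, 0.024, 0], "delta_rot": [0, 0, 0.0665]}
    - {"fingers": 0, "offset": [-0.029, 0.024, 0], "delta_rot": [0, 0, 0.0665]}
    - {"fingers": 0, "offset": [-0.029, 0.024, 0], "delta_rot": [0, 0, 0.0665]}
    - {"fingers": 0, "offset": [-0.029, 0.024, 0], "delta_rot": [0, 0, 0.0665]}
    - {"fingers": 0, "offset": [-0.029, 0.024, 0], "delta_rot": [0, 0, 0.0665]}
    - {"fingers": 0, "offset": [-0.029, 0.024, 0], "delta_rot": [0, 0, 0.0665]}
    - {"fingers": 0, "offset": [-0.029, 0.024, 0], "delta_rot": [0, 0, 0.0665]}
    - {"fingers": 0, "offset": [-0.029, 0.024, 0], "delta_rot": [0, 0, 0.0665]}
    - {"fingers": 0, "offset": [-0.029, 0.024, 0], "delta_rot": [0, 0, 0.0665]}
    - {"fingers": 0, "offset": [-0.029, 0.024, 0], "delta_rot": [0, 0, 0.0665]}
    - {"fingers": 0, "offset": [-0.029, 0.024, 0], "delta_rot": [0, 0, 0.0665]}
    - {"fingers": 0, "offset": [-0.029, 0.024, 0], "delta_rot": [0, 0, 0.0665]}
    - {"fingers": 0, "offset": [-0.029, 0.022, 0], "delta_rot": [0, 0, 0.0665]}
    - {"fingers": 0, "offset": [-0.029, 0.02, 0], "delta_rot": [0, 0, 0.0665]}
    - {"fingers": 0, "offset": [-0.029, 0.02, 0], "delta_rot": [0, 0, 0.0665]}
    - {"fingers": 0, "offset": [-0.025, 0.015, 0], "delta_rot": [0, 0, 0.0665]}
    - {"fingers": 0, "offset": [0, 0, 0], "delta_rot": [0, 0, 0]}

```text
time_s: 8.85
eef_pos: [509.9, -391.4, 251.7]
orientation: [3.073, 0.645, -0.011]
contact_force: [-0.6, -0.7, -0.4]
gripper_width: 85.5
finger_force: 0.0
```

send_rows:
  commands:
    - {"fingers": 0, "offset": [0, 0, 0], "delta_rot": [0, 0, 0.103]}
    - {"fingers": 0, "offset": [0, 0, 0], "delta_rot": [0, 0, 0.103]}
    - {"fingers": 0, "offset": [0, 0, 0], "delta_rot": [0, 0, 0.103]}
    - {"fingers": 0, "offset": [0, 0, 0], "delta_rot": [0, 0, 0.103]}
    - {"fingers": 0, "offset": [0, 0, 0], "delta_rot": [0, 0, 0.103]}
    - {"fingers": 0, "offset": [0, 0, 0], "delta_rot": [0, 0, 0.103]}
    - {"fingers": 0, "offset": [0, 0, 0], "delta_rot": [0, 0, 0.103]}
    - {"fingers": 0, "offset": [-0.02, 0.004, 0], "delta_rot": [0, 0, 0]}
    - {"fingers": 0, "offset": [-0.034, 0.008, 0], "delta_rot": [0, 0, 0]}
    - {"fingers": 0, "offset": [0, 0, 0], "delta_rot": [0, 0, 0]}

```text
time_s: 9.68
eef_pos: [453.5, -379.7, 252.2]
orientation: [-3.106, 0.465, 0.014]
contact_force: [-0.6, -0.6, 0.5]
gripper_width: 85.3
finger_force: 0.0
```

```bash
python3 - <<'E'
from h import *
o=status.get_obs(); s=snap('wrist','pics/w4.png'); np.save('pics/w4o.npy',o,allow_pickle=True)
print(o['eef_pos'],o['q'].round(2),R.from_rotvec(o['orientation']).as_matrix().round(3))
E
```

```text
[ 453.47013538 -379.6689303   252.22840004] [ 0.72  0.44 -0.1   1.55  0.05  1.16 -1.26] [[ 0.956 -0.293 -0.008]
 [-0.293 -0.956  0.002]
 [-0.009  0.001 -1.   ]]
```

View pics/w4.png

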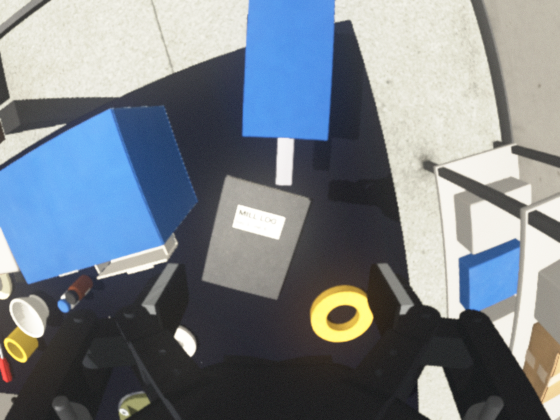

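The wrist view shows the blade from the mouth at (286,138) to its tip at (284.5,185). The logbook corners are (229,176), (310,198), (277,299) and (203,279), and the holster mouth edge runs from (243,136) to (330,140).

```bash
python3 - <<'E'
from h import *
s=load('pics/w4.png'); o=np.load('pics/w4o.npy',allow_pickle=True).item()
T=fish(s,o,284.5,185,118);B=fish(s,o,286,139,120); print(T,B,np.degrees(np.arctan2(*(B-T)[1::-1])))
C=[fish(s,o,*p,11)[:2].round(1) for p in[(229,176),(310,198),(277,299),(203,279)]]; print(C,np.mean(C,0))
print([fish(s,o,*p,138)[:2].round(1) for p in[(243,136),(330,140)]])
d=(B-T)[:2]/np.linalg.norm((B-T)[:2]); G=T[:2]+d*20; print(G,rowsto([*G,90]))
M=R.from_rotvec(o['orientation']).as_matrix(); print(M.T@np.r_[d,0])
print('lip',fish(s,o,176,240,120),fish(s,o,195,195,139))
E
```

```text
[ 460.14542412 -389.27632934  118.        ] [ 498.53081422 -402.14708577  120.        ] -18.5364837666073
[array([ 464.6, -322.9]), array([ 408.9, -409.1]), array([ 280.2, -327. ]), array([ 339.9, -238.3])] [ 373.4   -324.325]
[array([ 512.9, -370.7]), array([ 489.9, -435.5])]
[ 479.10785243 -395.63449831] [0.02718263 0.00847331 0.16273931]
[ 0.99962334  0.02606639 -0.00858654]
lip [ 440.15053986 -275.9510252   120.        ] [ 479.32182723 -317.06453103  139.        ]
```

send_rows:
  commands:
    - {"fingers": 0, "offset": [0.025, 0.008, 0.02], "delta_rot": [0, 0, 0.026]}
    - {"fingers": 0, "offset": [0, 0, 0.04], "delta_rot": [0, 0, 0]}
    - {"fingers": 0, "offset": [0, 0, 0.04], "delta_rot": [0, 0, 0]}
    - {"fingers": 0, "offset": [0, 0, 0.04], "delta_rot": [0, 0, 0]}
    - {"fingers": 0, "offset": [0, 0, 0.02], "delta_rot": [0, 0, 0]}
    - {"fingers": 0, "offset": [0, 0, 0], "delta_rot": [0, 0, 0]}
    - {"fingers": 0, "offset": [0, 0, 0], "delta_rot": [0, 0, 0]}

```text
time_s: 10.32
eef_pos: [481.8, -393.6, 92.9]
orientation: [-3.1, 0.499, 0.005]
contact_force: [0.3, 0.4, 0.9]
gripper_width: 85.5
finger_force: 0.0
```

```bash
python3 - <<'E'
from h import *
print(rowsto([479,-395.6,91]))
E
```

```text
[-0.00204631  0.00274718  0.00191804]
```

send_rows:
  commands:
    - {"fingers": 0, "offset": [-0.002, 0.003, 0.002], "delta_rot": [0, 0, 0]}
    - {"fingers": 150, "offset": [0, 0, 0], "delta_rot": [0, 0, 0]}
    - {"fingers": 255, "offset": [0, 0, 0], "delta_rot": [0, 0, 0]}
    - {"fingers": 255, "offset": [0, 0, 0], "delta_rot": [0, 0, 0]}
    - {"fingers": 255, "offset": [0, 0, 0], "delta_rot": [0, 0, 0]}
    - {"fingers": 255, "offset": [0, 0, 0], "delta_rot": [0, 0, 0]}
    - {"fingers": 255, "offset": [0, 0, 0], "delta_rot": [0, 0, 0]}
    - {"fingers": 255, "offset": [0, 0, 0], "delta_rot": [0, 0, 0]}
    - {"fingers": 255, "offset": [0, 0, 0], "delta_rot": [0, 0, 0]}
    - {"fingers": 255, "offset": [0, 0, 0], "delta_rot": [0, 0, 0]}

```text
time_s: 11.15
eef_pos: [479.4, -396.7, 93.1]
orientation: [3.101, -0.5, 0.001]
contact_force: [-2.2, 1.2, 5.8]
gripper_width: 12.9
finger_force: 60.5
```

send_rows:
  commands:
    - {"fingers": 255, "offset": [-0.002, 0, -0.003], "delta_rot": [0, 0, 0]}
    - {"fingers": 255, "offset": [-0.008, 0, 0], "delta_rot": [0, 0, 0]}
    - {"fingers": 255, "offset": [-0.01, 0, 0], "delta_rot": [0, 0, 0]}
    - {"fingers": 255, "offset": [-0.015, 0, 0], "delta_rot": [0, 0, 0]}
    - {"fingers": 255, "offset": [-0.015, 0, 0], "delta_rot": [0, 0, 0]}
    - {"fingers": 255, "offset": [-0.01, 0, 0], "delta_rot": [0, 0, 0]}

```text
time_s: 11.65
eef_pos: [419.8, -377.2, 95.1]
orientation: [-3.101, 0.501, 0.003]
contact_force: [-1.0, 0.5, -1.4]
gripper_width: 12.9
finger_force: 59.7
```

send_rows:
  commands:
    - {"fingers": 255, "offset": [-0.015, 0, 0], "delta_rot": [0, 0, 0]}
    - {"fingers": 255, "offset": [-0.015, 0, 0], "delta_rot": [0, 0, 0]}
    - {"fingers": 255, "offset": [-0.015, 0, 0], "delta_rot": [0, 0, 0]}
    - {"fingers": 255, "offset": [-0.015, 0, 0], "delta_rot": [0, 0, 0]}
    - {"fingers": 255, "offset": [-0.015, 0, 0], "delta_rot": [0, 0, 0]}
    - {"fingers": 255, "offset": [-0.015, 0, 0], "delta_rot": [0, 0, 0]}
    - {"fingers": 255, "offset": [-0.02, 0, 0], "delta_rot": [0, 0, 0]}
    - {"fingers": 255, "offset": [-0.006, -0.012, 0], "delta_rot": [0, 0, 0]}
    - {"fingers": 255, "offset": [-0.006, -0.012, 0], "delta_rot": [0, 0, 0]}
    - {"fingers": 255, "offset": [0, 0, 0], "delta_rot": [0, 0, 0]}
    - {"fingers": 255, "offset": [0, 0, 0], "delta_rot": [0, 0, 0]}

```text
time_s: 12.57
eef_pos: [313.8, -316.5, 95.7]
orientation: [3.102, -0.499, 0.0]
contact_force: [-0.0, 0.3, -1.0]
gripper_width: 13.0
finger_force: 59.7
```

```bash
python3 - <<'E'
from h import *
o=status.get_obs(); s=snap('wrist','pics/w5.png'); np.save('pics/w5o.npy',o,allow_pickle=True)
print(o['eef_pos'],o['q'].round(2),o['contact_force'])
E
```

```text
[ 313.79723804 -316.49575445   95.74809287] [ 0.81  0.42 -0.1   2.14  0.07  0.59 -1.23] [-0.01504556  0.27817781 -1.00489293]
```

View pics/w5.png

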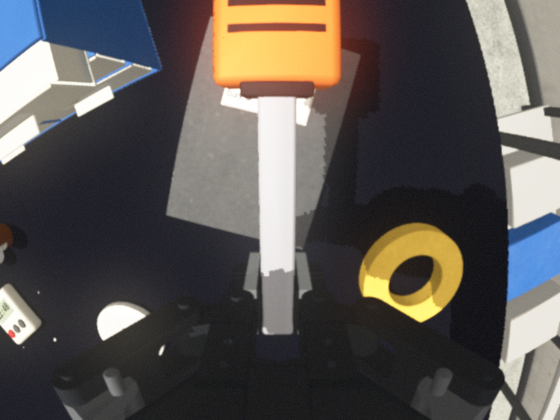

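send_rows:
  commands:
    - {"fingers": 255, "offset": [0, 0, 0.02], "delta_rot": [0, 0, 0]}
    - {"fingers": 255, "offset": [0, 0, 0.03], "delta_rot": [0, 0, 0]}
    - {"fingers": 255, "offset": [0, 0, 0.02], "delta_rot": [0, 0, 0]}
    - {"fingers": 255, "offset": [0, 0, 0.008], "delta_rot": [0, 0, 0]}
    - {"fingers": 255, "offset": [0, 0, 0.002], "delta_rot": [0, 0, 0]}
    - {"fingers": 255, "offset": [0, 0, 0], "delta_rot": [0, 0, 0]}
    - {"fingers": 255, "offset": [0, 0, 0], "delta_rot": [0, 0, 0]}

```text
time_s: 13.2
eef_pos: [314.5, -317.4, 16.3]
orientation: [3.101, -0.5, 0.001]
contact_force: [-0.0, -1.2, -1.5]
gripper_width: 12.9
finger_force: 59.6
```

send_rows:
  commands:
    - {"fingers": 255, "offset": [0, 0, 0.003], "delta_rot": [0, 0, 0]}
    - {"fingers": 255, "offset": [0, 0, 0], "delta_rot": [0, 0, 0]}
    - {"fingers": 230, "offset": [0, 0, 0], "delta_rot": [0, 0, 0]}
    - {"fingers": 200, "offset": [0, 0, 0], "delta_rot": [0, 0, 0]}
    - {"fingers": 150, "offset": [0, 0, 0], "delta_rot": [0, 0, 0]}
    - {"fingers": 100, "offset": [0, 0, 0], "delta_rot": [0, 0, 0]}
    - {"fingers": 0, "offset": [0, 0, 0], "delta_rot": [0, 0, 0]}
    - {"fingers": 0, "offset": [0, 0, 0], "delta_rot": [0, 0, 0]}
    - {"fingers": 0, "offset": [0, 0, 0], "delta_rot": [0, 0, 0]}
    - {"fingers": 0, "offset": [0, 0, -0.03], "delta_rot": [0, 0, 0]}
    - {"fingers": 0, "offset": [0, 0, -0.04], "delta_rot": [0, 0, 0]}
    - {"fingers": 0, "offset": [0, 0, -0.04], "delta_rot": [0, 0, 0]}
    - {"fingers": 0, "offset": [0, 0, -0.02], "delta_rot": [0, 0, 0]}
    - {"fingers": 0, "offset": [0, 0, 0], "delta_rot": [0, 0, 0]}

```text
time_s: 14.37
eef_pos: [315.7, -318.4, 146.9]
orientation: [3.097, -0.5, 0.01]
contact_force: [-0.2, -0.1, -0.5]
gripper_width: 85.2
finger_force: 0.0
```

```bash
python3 - <<'E'
from h import *
o=status.get_obs(); s=snap('wrist','pics/w6.png'); np.save('pics/w6o.npy',o,allow_pickle=True)
print(o['eef_pos'],o['q'].round(2))
h=cv2.cvtColor(s['img'],cv2.COLOR_BGR2HSV)
m=((h[...,0]<17)&(h[...,0]>4)&(h[...,1]>150)&(h[...,2]>150)).astype(np.uint8)
c=max(cv2.findContours(m,0,1)[0],key=cv2.contourArea); r=cv2.minAreaRect(c); print(cv2.contourArea(c),r)
P=[fish(s,o,*p,32)[:2].round(1) for p in cv2.boxPoints(r)]; print(P)
print('handle c',fish(s,o,*r[0],32))
E
```

```text
[ 315.72217447 -318.4084443   146.87718137] [ 0.82  0.33 -0.12  2.07  0.06  0.73 -1.22]
252.0 ((275.0, 67.5), (67.0, 58.0), 90.0)
[array([ 453.9, -340. ]), array([ 439.6, -382.7]), array([ 388. , -365.7]), array([ 402.4, -322.8])]
handle c [ 420.33015461 -352.59128173   32.        ]
```

View pics/w6.png

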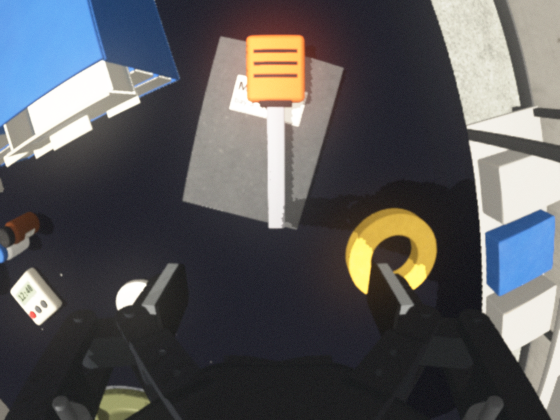

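The key lies flat on the logbook, with its handle at (275,68) and its tip at (276,227).

send_rows:
  commands:
    - {"fingers": 0, "offset": [0.03, 0, 0], "delta_rot": [0, 0, 0]}
    - {"fingers": 0, "offset": [0.04, 0, 0], "delta_rot": [0, 0, 0]}
    - {"fingers": 0, "offset": [0.04, 0, 0], "delta_rot": [0, 0, 0]}
    - {"fingers": 0, "offset": [0.003, 0, 0], "delta_rot": [0, 0, 0]}
    - {"fingers": 0, "offset": [0, 0, 0], "delta_rot": [0, 0, 0]}

```text
time_s: 14.83
eef_pos: [423.0, -351.7, 140.5]
orientation: [-3.101, 0.496, 0.002]
contact_force: [-1.5, -1.0, -0.1]
gripper_width: 85.4
finger_force: 0.0
```

```bash
cat > f.py <<'E'
from h import *
# key pose from wrist: orange mask
def key(s,o,z=32):
    h=cv2.cvtColor(s['img'],cv2.COLOR_BGR2HSV)
    m=((h[...,0]<17)&(h[...,0]>4)&(h[...,1]>150)&(h[...,2]>150)).astype(np.uint8)
    m=cv2.morphologyEx(m,cv2.MORPH_CLOSE,np.ones((7,7),np.uint8))
    c=max(cv2.findContours(m,0,1)[0],key=cv2.contourArea)[:,0]
    P=np.array([fish(s,o,*p,z)[:2] for p in c],np.float32); r=cv2.minAreaRect(P); return r,c.min(0),c.max(0)
E
python3 - <<'E'
from f import *
o=status.get_obs(); s=snap('wrist','pics/w7.png'); r,_,_=key(s,o); print(key(s,o))
print(key(load('pics/w6.png'),np.load('pics/w6o.npy',allow_pickle=True).item()))
print(o['eef_pos'],rowsto([r[0][0]+3,r[0][1]-1,14]))
E
```

```text
(((422.577392578125, -353.6535339355469), (44.89476776123047, 56.65961837768555), 71.79632568359375), array([251, 170], dtype=int32), array([307, 237], dtype=int32))
(((420.74322509765625, -352.7373046875), (45.07326889038086, 54.207122802734375), 71.66654968261719), array([246,  34], dtype=int32), array([304, 101], dtype=int32))
[ 422.99248365 -351.708397    140.53376069] [0.00583808 0.00173251 0.12659696]
```

send_rows:
  commands:
    - {"fingers": 0, "offset": [0.002, 0.001, 0.03], "delta_rot": [0, 0, 0]}
    - {"fingers": 0, "offset": [0, 0, 0.04], "delta_rot": [0, 0, 0]}
    - {"fingers": 0, "offset": [0, 0, 0.03], "delta_rot": [0, 0, 0]}
    - {"fingers": 0, "offset": [0, 0, 0.015], "delta_rot": [0, 0, 0]}
    - {"fingers": 0, "offset": [0, 0, 0.008], "delta_rot": [0, 0, 0]}
    - {"fingers": 0, "offset": [0, 0, 0], "delta_rot": [0, 0, 0]}
    - {"fingers": 0, "offset": [0, 0, 0], "delta_rot": [0, 0, 0]}

```text
time_s: 15.47
eef_pos: [422.1, -353.8, 19.8]
orientation: [-3.101, 0.501, 0.001]
contact_force: [0.0, -0.5, 0.5]
gripper_width: 85.7
finger_force: 0.0
```

send_rows:
  commands:
    - {"fingers": 0, "offset": [0, 0, 0.005], "delta_rot": [0, 0, 0]}
    - {"fingers": 0, "offset": [0, 0, 0], "delta_rot": [0, 0, 0]}
    - {"fingers": 150, "offset": [0, 0, 0], "delta_rot": [0, 0, 0]}
    - {"fingers": 255, "offset": [0, 0, 0], "delta_rot": [0, 0, 0]}
    - {"fingers": 255, "offset": [0, 0, 0], "delta_rot": [0, 0, 0]}
    - {"fingers": 255, "offset": [0, 0, 0], "delta_rot": [0, 0, 0]}
    - {"fingers": 255, "offset": [0, 0, 0], "delta_rot": [0, 0, 0]}
    - {"fingers": 255, "offset": [0, 0, 0], "delta_rot": [0, 0, 0]}
    - {"fingers": 255, "offset": [0, 0, 0], "delta_rot": [0, 0, 0]}

```text
time_s: 16.22
eef_pos: [423.1, -354.0, 15.3]
orientation: [3.101, -0.5, 0.001]
contact_force: [-1.0, 0.4, 6.6]
gripper_width: 44.7
finger_force: 62.0
```

send_rows:
  commands:
    - {"fingers": 255, "offset": [0, 0, -0.02], "delta_rot": [0, 0, 0]}
    - {"fingers": 255, "offset": [0, 0, -0.035], "delta_rot": [0, 0, 0]}
    - {"fingers": 255, "offset": [0, 0, -0.035], "delta_rot": [0, 0, 0]}
    - {"fingers": 255, "offset": [0, 0, -0.035], "delta_rot": [0, 0, 0]}
    - {"fingers": 255, "offset": [0, 0, -0.035], "delta_rot": [0, 0, 0]}
    - {"fingers": 255, "offset": [0, 0, -0.035], "delta_rot": [0, 0, 0]}
    - {"fingers": 255, "offset": [0, 0, -0.035], "delta_rot": [0, 0, 0]}
    - {"fingers": 255, "offset": [0, 0, 0], "delta_rot": [0, 0, 0]}
    - {"fingers": 255, "offset": [0.012, -0.038, 0], "delta_rot": [0, 0, -0.072]}
    - {"fingers": 255, "offset": [0.012, -0.038, 0], "delta_rot": [0, 0, -0.072]}
    - {"fingers": 255, "offset": [0.012, -0.038, 0], "delta_rot": [0, 0, -0.072]}
    - {"fingers": 255, "offset": [0.012, -0.038, 0], "delta_rot": [0, 0, -0.072]}
    - {"fingers": 255, "offset": [0.012, -0.038, 0], "delta_rot": [0, 0, -0.072]}
    - {"fingers": 255, "offset": [0.012, -0.038, 0], "delta_rot": [0, 0, -0.072]}
    - {"fingers": 255, "offset": [0.012, -0.038, 0], "delta_rot": [0, 0, -0.072]}
    - {"fingers": 255, "offset": [0.012, -0.038, 0], "delta_rot": [0, 0, -0.072]}
    - {"fingers": 255, "offset": [0.012, -0.038, 0], "delta_rot": [0, 0, -0.072]}
    - {"fingers": 255, "offset": [0.012, -0.038, 0], "delta_rot": [0, 0, -0.072]}
    - {"fingers": 255, "offset": [0.012, -0.038, 0], "delta_rot": [0, 0, -0.072]}

```text
time_s: 17.8
eef_pos: [534.8, 60.2, 244.3]
orientation: [-3.053, -0.74, -0.0]
contact_force: [1.5, 0.4, -0.8]
gripper_width: 44.9
finger_force: 61.8
```

send_rows:
  commands:
    - {"fingers": 255, "offset": [0.012, -0.038, 0], "delta_rot": [0, 0, -0.072]}
    - {"fingers": 255, "offset": [0.012, -0.038, 0], "delta_rot": [0, 0, -0.072]}
    - {"fingers": 255, "offset": [0.012, -0.038, 0], "delta_rot": [0, 0, -0.072]}
    - {"fingers": 255, "offset": [0.012, -0.038, 0], "delta_rot": [0, 0, -0.072]}
    - {"fingers": 255, "offset": [0.012, -0.038, 0], "delta_rot": [0, 0, -0.072]}
    - {"fingers": 255, "offset": [0.012, -0.038, 0], "delta_rot": [0, 0, -0.072]}
    - {"fingers": 255, "offset": [0.012, -0.038, 0], "delta_rot": [0, 0, -0.072]}
    - {"fingers": 255, "offset": [0.012, -0.038, 0], "delta_rot": [0, 0, -0.072]}
    - {"fingers": 255, "offset": [0.012, -0.038, 0], "delta_rot": [0, 0, -0.072]}
    - {"fingers": 255, "offset": [0.012, -0.038, 0], "delta_rot": [0, 0, -0.072]}
    - {"fingers": 255, "offset": [0.008, -0.025, 0], "delta_rot": [0, 0, -0.072]}
    - {"fingers": 255, "offset": [0, 0, 0], "delta_rot": [0, 0, -0.08]}
    - {"fingers": 255, "offset": [0, 0, 0], "delta_rot": [0, 0, -0.1]}
    - {"fingers": 255, "offset": [0, 0, 0], "delta_rot": [0, 0, -0.1]}
    - {"fingers": 255, "offset": [0, 0, 0], "delta_rot": [0, 0, -0.1]}
    - {"fingers": 255, "offset": [0, 0, 0], "delta_rot": [0, 0, -0.1]}
    - {"fingers": 255, "offset": [0, 0, 0], "delta_rot": [0, 0, -0.1]}
    - {"fingers": 255, "offset": [0, 0, 0], "delta_rot": [0, 0, -0.1]}
    - {"fingers": 255, "offset": [0, 0, 0], "delta_rot": [0, 0, 0]}

```text
time_s: 19.38
eef_pos: [331.0, 418.6, 244.2]
orientation: [-1.765, -2.599, 0.001]
contact_force: [-0.0, -0.2, -1.6]
gripper_width: 44.2
finger_force: 61.9
```

```bash
python3 - <<'E'
from h import *
o=status.get_obs();print(o['q'].round(2),o['eef_pos'].round(1)); M=R.from_rotvec(o['orientation']).as_matrix(); print(np.degrees(np.arctan2(M[1,0],M[0,0])),M[2].round(3))
E
```

```text
[-0.36  0.45 -0.88  1.71  0.38  1.16 -0.97] [331.  418.6 244.2]
111.64122643154137 [-0.    -0.001 -1.   ]
```

send_rows:
  commands:
    - {"fingers": 255, "offset": [0, 0, 0], "delta_rot": [0, 0, -0.1005]}
    - {"fingers": 255, "offset": [0, 0, 0], "delta_rot": [0, 0, -0.1005]}
    - {"fingers": 255, "offset": [0, 0, 0], "delta_rot": [0, 0, -0.1005]}
    - {"fingers": 255, "offset": [0, 0, 0], "delta_rot": [0, 0, -0.1005]}
    - {"fingers": 255, "offset": [0, 0, 0], "delta_rot": [0, 0, -0.1005]}
    - {"fingers": 255, "offset": [0, 0, 0], "delta_rot": [0, 0, -0.1005]}
    - {"fingers": 255, "offset": [0, 0, 0], "delta_rot": [0, 0, -0.1005]}
    - {"fingers": 255, "offset": [0, 0, 0], "delta_rot": [0, 0, -0.1005]}
    - {"fingers": 255, "offset": [0, 0, 0], "delta_rot": [0, 0, -0.1005]}
    - {"fingers": 255, "offset": [0, 0, 0], "delta_rot": [0, 0, -0.1005]}
    - {"fingers": 255, "offset": [0, 0, 0], "delta_rot": [0, 0, -0.1005]}
    - {"fingers": 255, "offset": [-0.003, -0.011, 0.03], "delta_rot": [0, 0, 0]}
    - {"fingers": 255, "offset": [0, 0, 0.04], "delta_rot": [0, 0, 0]}
    - {"fingers": 255, "offset": [0, 0, 0.04], "delta_rot": [0, 0, 0]}
    - {"fingers": 255, "offset": [0, 0, 0.04], "delta_rot": [0, 0, 0]}
    - {"fingers": 255, "offset": [0, 0, 0.04], "delta_rot": [0, 0, 0]}
    - {"fingers": 255, "offset": [0, 0, 0.014], "delta_rot": [0, 0, 0]}
    - {"fingers": 255, "offset": [0, 0, 0], "delta_rot": [0, 0, 0]}
    - {"fingers": 255, "offset": [0, 0, 0], "delta_rot": [0, 0, 0]}

```text
time_s: 20.97
eef_pos: [332.5, 407.7, 40.3]
orientation: [-0.147, -3.137, 0.002]
contact_force: [-0.8, 0.5, -0.2]
gripper_width: 44.5
finger_force: 61.8
```

```bash
python3 - <<'E'
from h import *
o=status.get_obs();print(o['q'].round(2),o['eef_pos'].round(1)); M=R.from_rotvec(o['orientation']).as_matrix(); print(np.degrees(np.arctan2(M[1,0],M[0,0])),M[2].round(3))
s=snap('wrist','pics/w8.png'); np.save('pics/w8o.npy',o,allow_pickle=True)
t=snap('scene','pics/s8.png'); a=cv2.resize(t['img'][150:250,90:190],(360,360),interpolation=cv2.INTER_CUBIC)
cv2.imwrite('pics/c8.png',np.hstack([s['img'][:,70:490],np.vstack([a,np.zeros((60,360,3),np.uint8)])]))
E
```

```text
[-0.34  0.77 -0.97  1.98  0.86  0.87 -0.31] [332.5 407.7  40.3]
174.64330449727026 [ 0.001 -0.001 -1.   ]
```

View pics/c8.png

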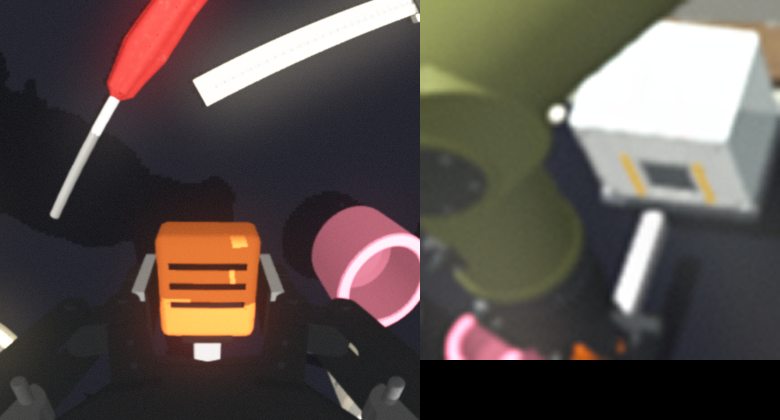

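The key is held straight in front of the window. In the scene crop the tip is at about (655,213) and the yellow bars are at (632,175) and (703,182). The pink jar is close to the hand but clear of it.

```bash
python3 - <<'E'
from h import *
t=load('pics/s8.png'); g=lambda u,v:(90+(u-420)/3.6-.4,150+v/3.6-.4)
T=onz(t,*g(655,213),56);B=onz(t,*g(630,303),56); print('tip',T,'base',B)
print(onz(t,*g(632,175),46),onz(t,*g(703,182),46))
a=np.radians(-5); print('pred tip',np.array([332.5,407.7])+134*np.array([np.cos(a),np.sin(a)]))
E
```

```text
tip [466.49606779 393.32389654  56.        ] base [385.10215201 396.72433505  56.        ]
[507.24483159 423.14254904  46.        ] [503.54122016 363.33554613  46.        ]
pred tip [465.99008954 396.02113047]
```

send_rows:
  commands:
    - {"fingers": 255, "offset": [-0.015, 0, 0], "delta_rot": [0, 0, 0]}
    - {"fingers": 255, "offset": [-0.02, 0, 0], "delta_rot": [0, 0, 0]}
    - {"fingers": 255, "offset": [-0.02, 0, 0], "delta_rot": [0, 0, 0]}
    - {"fingers": 255, "offset": [-0.015, 0, 0], "delta_rot": [0, 0, 0]}
    - {"fingers": 255, "offset": [-0.01, 0, 0], "delta_rot": [0, 0, 0]}
    - {"fingers": 255, "offset": [0, 0, 0], "delta_rot": [0, 0, 0]}

```text
time_s: 21.57
eef_pos: [414.9, 400.5, 41.8]
orientation: [0.15, 3.136, 0.003]
contact_force: [-2.1, 0.6, -1.2]
gripper_width: 44.6
finger_force: 62.0
```

send_rows:
  commands:
    - {"fingers": 255, "offset": [-0.01, 0, 0], "delta_rot": [0, 0, 0]}
    - {"fingers": 255, "offset": [-0.01, 0, 0], "delta_rot": [0, 0, 0]}
    - {"fingers": 255, "offset": [-0.006, 0, 0], "delta_rot": [0, 0, 0]}
    - {"fingers": 255, "offset": [-0.003, 0, 0], "delta_rot": [0, 0, 0]}
    - {"fingers": 255, "offset": [0, 0, 0], "delta_rot": [0, 0, 0]}

```text
time_s: 21.98
eef_pos: [440.5, 398.5, 41.3]
orientation: [-0.143, -3.137, -0.002]
contact_force: [-7.5, -0.8, 3.5]
gripper_width: 44.5
finger_force: 62.6
```

send_rows:
  commands:
    - {"fingers": 255, "offset": [-0.004, 0, 0], "delta_rot": [0, 0, 0]}
    - {"fingers": 255, "offset": [0, 0, 0], "delta_rot": [0, 0, 0]}
    - {"fingers": 255, "offset": [0, 0, 0], "delta_rot": [0, 0, 0]}
    - {"fingers": 255, "offset": [0, 0, 0], "delta_rot": [0, 0, 0]}
    - {"fingers": 255, "offset": [0, 0, 0], "delta_rot": [0, 0, 0]}
    - {"fingers": 255, "offset": [0, 0, 0], "delta_rot": [0, 0, 0]}

```text
time_s: 22.48
eef_pos: [443.1, 398.3, 41.2]
orientation: [-0.141, -3.136, -0.001]
contact_force: [-8.8, -0.4, 3.8]
gripper_width: 44.7
finger_force: 62.5
```

```bash
python3 - <<'E'
from h import *
t=snap('scene','pics/s9.png'); t=snap('wrist','pics/w9.png'); print(status.get_obs()['contact_force'])
# red roller seen through roof in the scene view, before / now
for f in('pics/scene0.png','pics/s8.png','pics/s9.png'):
    S=load(f);h=cv2.cvtColor(S['img'][150:215,128:192],cv2.COLOR_BGR2HSV).astype(int); m=((h[...,0]<10)|(h[...,0]>170))&(h[...,1]>25)
    print(f,m.sum(),(np.argwhere(m).mean(0)[::-1]+[128,150]) if m.any() else None)
E
```

```text
[-9.46025514  0.20603027  3.28541078]
pics/scene0.png 0 None
pics/s8.png 0 None
pics/s9.png 24 [149.625      210.70833333]
```

send_rows:
  commands:
    - {"fingers": 255, "offset": [-0.003, 0, 0], "delta_rot": [0, 0, 0]}
    - {"fingers": 255, "offset": [0, 0, 0], "delta_rot": [0, 0, 0]}
    - {"fingers": 255, "offset": [0, 0, 0], "delta_rot": [0, 0, 0]}
    - {"fingers": 255, "offset": [0, 0, 0], "delta_rot": [0, 0, 0]}
    - {"fingers": 255, "offset": [0, 0, 0], "delta_rot": [0, 0, 0]}

```text
time_s: 23.0
eef_pos: [445.6, 398.1, 41.1]
orientation: [-0.14, -3.136, -0.001]
contact_force: [-9.7, -0.7, 2.8]
gripper_width: 44.6
finger_force: 62.6
```

```bash
python3 - <<'E'
from f import *
# has the key slipped in the hand? orange extent in wrist view, before / now; roof tint
s=snap('wrist','pics/w10.png'); o=status.get_obs(); print(o['eef_pos'],o['contact_force'])
for f in('pics/w8.png','pics/w9.png','pics/w10.png'): print(key(load(f),o)[1:])
S=snap('scene','pics/s10.png')
for f in('pics/s8.png','pics/s10.png'):
    im=load(f)['img'][150:200,128:192].astype(int); d=im[...,2]-im[...,:2].mean(2); y,x=np.unravel_index(np.argsort(d.ravel())[-12:],d.shape); print(f,d.max(),x.mean()+128,y.mean()+150)
E
```

```text
[445.59413687 398.09104031  41.13113069] [-9.23890761 -0.70681616  4.46692864]
(array([225, 222], dtype=int32), array([329, 336], dtype=int32))
(array([226, 222], dtype=int32), array([329, 335], dtype=int32))
(array([226, 222], dtype=int32), array([329, 337], dtype=int32))
pics/s8.png 76.0 155.91666666666666 197.0
pics/s10.png 70.5 178.91666666666666 176.5
```

send_rows:
  commands:
    - {"fingers": 255, "offset": [0.01, 0, 0], "delta_rot": [0, 0, 0]}
    - {"fingers": 255, "offset": [0.015, 0, 0], "delta_rot": [0, 0, 0]}
    - {"fingers": 255, "offset": [0.015, 0, 0], "delta_rot": [0, 0, 0]}
    - {"fingers": 255, "offset": [0.02, 0, 0], "delta_rot": [0, 0, 0]}
    - {"fingers": 255, "offset": [0.02, 0, 0], "delta_rot": [0, 0, 0]}
    - {"fingers": 255, "offset": [0.02, 0, 0], "delta_rot": [0, 0, 0]}
    - {"fingers": 255, "offset": [0.01, 0, 0], "delta_rot": [0, 0, 0]}
    - {"fingers": 255, "offset": [0, 0, -0.02], "delta_rot": [0, 0, 0]}
    - {"fingers": 255, "offset": [0, 0, -0.04], "delta_rot": [0, 0, 0]}
    - {"fingers": 255, "offset": [0, 0, -0.04], "delta_rot": [0, 0, 0]}
    - {"fingers": 255, "offset": [0, 0, -0.04], "delta_rot": [0, 0, 0]}
    - {"fingers": 255, "offset": [0, 0, -0.04], "delta_rot": [0, 0, 0]}
    - {"fingers": 255, "offset": [0, 0, -0.035], "delta_rot": [0, 0, 0]}
    - {"fingers": 255, "offset": [0, 0, 0], "delta_rot": [0, 0, 0]}

```text
time_s: 24.27
eef_pos: [339.7, 410.6, 262.6]
orientation: [0.144, 3.132, 0.014]
contact_force: [-1.4, 2.1, -0.5]
gripper_width: 44.5
finger_force: 62.1
```

send_rows:
  commands:
    - {"fingers": 255, "offset": [0, 0, 0], "delta_rot": [0, 0, 0.0995]}
    - {"fingers": 255, "offset": [0, 0, 0], "delta_rot": [0, 0, 0.0995]}
    - {"fingers": 255, "offset": [0, 0, 0], "delta_rot": [0, 0, 0.0995]}
    - {"fingers": 255, "offset": [0, 0, 0], "delta_rot": [0, 0, 0.0995]}
    - {"fingers": 255, "offset": [0, 0, 0], "delta_rot": [0, 0, 0.0995]}
    - {"fingers": 255, "offset": [0, 0, 0], "delta_rot": [0, 0, 0.0995]}
    - {"fingers": 255, "offset": [0, 0, 0], "delta_rot": [0, 0, 0.0995]}
    - {"fingers": 255, "offset": [0, 0, 0], "delta_rot": [0, 0, 0.0995]}
    - {"fingers": 255, "offset": [0, 0, 0], "delta_rot": [0, 0, 0.0995]}
    - {"fingers": 255, "offset": [0, 0, 0], "delta_rot": [0, 0, 0.0995]}
    - {"fingers": 255, "offset": [0, 0, 0], "delta_rot": [0, 0, 0.0995]}
    - {"fingers": 255, "offset": [0, 0, 0], "delta_rot": [0, 0, 0.0995]}
    - {"fingers": 255, "offset": [0, 0, 0], "delta_rot": [0, 0, 0.0995]}
    - {"fingers": 255, "offset": [0, 0, 0], "delta_rot": [0, 0, 0.0995]}
    - {"fingers": 255, "offset": [0, 0, 0], "delta_rot": [0, 0, 0.0995]}
    - {"fingers": 255, "offset": [0, 0, 0], "delta_rot": [0, 0, 0.0995]}
    - {"fingers": 255, "offset": [0, 0, 0], "delta_rot": [0, 0, 0.0995]}
    - {"fingers": 255, "offset": [0, 0, 0], "delta_rot": [0, 0, 0.0995]}

```text
time_s: 25.77
eef_pos: [339.4, 407.0, 255.4]
orientation: [2.544, 1.843, 0.001]
contact_force: [0.3, -0.9, -1.9]
gripper_width: 44.4
finger_force: 61.9
```

send_rows:
  commands:
    - {"fingers": 255, "offset": [-0.015, 0.036, 0], "delta_rot": [0, 0, 0.072]}
    - {"fingers": 255, "offset": [-0.015, 0.036, 0], "delta_rot": [0, 0, 0.072]}
    - {"fingers": 255, "offset": [-0.015, 0.036, 0], "delta_rot": [0, 0, 0.072]}
    - {"fingers": 255, "offset": [-0.015, 0.036, 0], "delta_rot": [0, 0, 0.072]}
    - {"fingers": 255, "offset": [-0.015, 0.036, 0], "delta_rot": [0, 0, 0.072]}
    - {"fingers": 255, "offset": [-0.015, 0.036, 0], "delta_rot": [0, 0, 0.072]}
    - {"fingers": 255, "offset": [-0.015, 0.036, 0], "delta_rot": [0, 0, 0.072]}
    - {"fingers": 255, "offset": [-0.015, 0.036, 0], "delta_rot": [0, 0, 0.072]}
    - {"fingers": 255, "offset": [-0.015, 0.036, 0], "delta_rot": [0, 0, 0.072]}
    - {"fingers": 255, "offset": [-0.015, 0.036, 0], "delta_rot": [0, 0, 0.072]}
    - {"fingers": 255, "offset": [-0.015, 0.036, 0], "delta_rot": [0, 0, 0.072]}
    - {"fingers": 255, "offset": [0, 0, 0], "delta_rot": [0, 0, 0]}

```text
time_s: 26.77
eef_pos: [542.2, 30.6, 254.8]
orientation: [3.056, 0.701, -0.003]
contact_force: [-0.1, -2.3, -1.2]
gripper_width: 45.0
finger_force: 62.0
```

send_rows:
  commands:
    - {"fingers": 255, "offset": [-0.015, 0.036, 0], "delta_rot": [0, 0, 0.073]}
    - {"fingers": 255, "offset": [-0.015, 0.036, 0], "delta_rot": [0, 0, 0.073]}
    - {"fingers": 255, "offset": [-0.015, 0.036, 0], "delta_rot": [0, 0, 0.073]}
    - {"fingers": 255, "offset": [-0.015, 0.036, 0], "delta_rot": [0, 0, 0.073]}
    - {"fingers": 255, "offset": [-0.015, 0.036, 0], "delta_rot": [0, 0, 0.073]}
    - {"fingers": 255, "offset": [-0.015, 0.036, 0], "delta_rot": [0, 0, 0.073]}
    - {"fingers": 255, "offset": [-0.015, 0.036, 0], "delta_rot": [0, 0, 0.073]}
    - {"fingers": 255, "offset": [-0.015, 0.036, 0], "delta_rot": [0, 0, 0.073]}
    - {"fingers": 255, "offset": [-0.015, 0.036, 0], "delta_rot": [0, 0, 0.073]}
    - {"fingers": 255, "offset": [-0.015, 0.036, 0], "delta_rot": [0, 0, 0.073]}
    - {"fingers": 255, "offset": [-0.006, 0.015, 0], "delta_rot": [0, 0, 0.04]}
    - {"fingers": 255, "offset": [0, 0, 0], "delta_rot": [0, 0, 0]}

```text
time_s: 27.77
eef_pos: [430.5, -345.6, 255.3]
orientation: [3.1, -0.489, -0.003]
contact_force: [-1.0, -0.7, -0.8]
gripper_width: 44.5
finger_force: 62.0
```

```bash
python3 - <<'E'
from h import *
o=status.get_obs(); M=R.from_rotvec(o['orientation']).as_matrix(); print(o['eef_pos'],np.degrees(np.arctan2(M[1,0],M[0,0])),M[2].round(3)); print(rowsto([420,-348,16]))
E
```

```text
[ 430.53456422 -345.64121609  255.25094527] -17.928430551979936 [-0.002  0.003 -1.   ]
[-0.00892613  0.00468767  0.23928206]
```

send_rows:
  commands:
    - {"fingers": 255, "offset": [-0.009, 0.005, 0.03], "delta_rot": [0, 0, 0]}
    - {"fingers": 255, "offset": [0, 0, 0.04], "delta_rot": [0, 0, 0]}
    - {"fingers": 255, "offset": [0, 0, 0.04], "delta_rot": [0, 0, 0]}
    - {"fingers": 255, "offset": [0, 0, 0.04], "delta_rot": [0, 0, 0]}
    - {"fingers": 255, "offset": [0, 0, 0.04], "delta_rot": [0, 0, 0]}
    - {"fingers": 255, "offset": [0, 0, 0.03], "delta_rot": [0, 0, 0]}
    - {"fingers": 255, "offset": [0, 0, 0.01], "delta_rot": [0, 0, 0]}
    - {"fingers": 255, "offset": [0, 0, 0], "delta_rot": [0, 0, 0]}
    - {"fingers": 255, "offset": [0, 0, 0], "delta_rot": [0, 0, 0]}

```text
time_s: 28.52
eef_pos: [425.1, -342.6, 26.2]
orientation: [-3.106, 0.473, -0.001]
contact_force: [1.0, -1.2, -0.8]
gripper_width: 44.4
finger_force: 62.0
```

send_rows:
  commands:
    - {"fingers": 255, "offset": [0, 0, 0.006], "delta_rot": [0, 0, 0]}
    - {"fingers": 255, "offset": [0, 0, 0.004], "delta_rot": [0, 0, 0]}
    - {"fingers": 255, "offset": [0, 0, 0], "delta_rot": [0, 0, 0]}
    - {"fingers": 255, "offset": [0, 0, 0], "delta_rot": [0, 0, 0]}

```text
time_s: 28.85
eef_pos: [424.5, -343.1, 16.3]
orientation: [3.105, -0.474, 0.002]
contact_force: [0.5, -0.5, -1.1]
gripper_width: 44.9
finger_force: 62.0
```

send_rows:
  commands:
    - {"fingers": 255, "offset": [0, 0, 0.001], "delta_rot": [0, 0, 0]}
    - {"fingers": 150, "offset": [0, 0, 0], "delta_rot": [0, 0, 0]}
    - {"fingers": 80, "offset": [0, 0, 0], "delta_rot": [0, 0, 0]}
    - {"fingers": 0, "offset": [0, 0, 0], "delta_rot": [0, 0, 0]}
    - {"fingers": 0, "offset": [0, 0, 0], "delta_rot": [0, 0, 0]}
    - {"fingers": 0, "offset": [0, 0, 0], "delta_rot": [0, 0, 0]}
    - {"fingers": 0, "offset": [0, 0, -0.02], "delta_rot": [0, 0, 0]}
    - {"fingers": 0, "offset": [0, 0, -0.04], "delta_rot": [0, 0, 0]}
    - {"fingers": 0, "offset": [0, 0, -0.04], "delta_rot": [0, 0, 0]}
    - {"fingers": 0, "offset": [0, 0, -0.04], "delta_rot": [0, 0, 0]}
    - {"fingers": 0, "offset": [0, 0, -0.04], "delta_rot": [0, 0, 0]}
    - {"fingers": 0, "offset": [-0.03, 0, 0], "delta_rot": [0, 0, 0]}
    - {"fingers": 0, "offset": [-0.03, 0, 0], "delta_rot": [0, 0, 0]}
    - {"fingers": 0, "offset": [0, 0, 0], "delta_rot": [0, 0, 0]}
    - {"fingers": 0, "offset": [0, 0, 0], "delta_rot": [0, 0, 0]}

```text
time_s: 30.1
eef_pos: [365.5, -324.7, 195.0]
orientation: [3.105, -0.477, -0.0]
contact_force: [1.3, 0.5, 0.2]
gripper_width: 85.5
finger_force: 0.0
```

```bash
python3 - <<'E'
from f import *
o=status.get_obs(); s=snap('wrist','pics/w11.png'); r,_,_=key(s,o); print(o['eef_pos'],r)
c=np.array(r[0])-52.5*np.array([.951,-.309]); d=c-[373.4,-324.3]; print('key c',c,'book xy',d@[.83,-.56],d@[.56,.83])
t=snap('top','pics/top11.png'); b=t['img'][203:231,148:179]
S=load('pics/top0.png')
for u0,v0,u1,v1,n in[(205,197,248,235,'pad'),(108,198,136,222,'wvial'),(235,228,272,262,'mortar'),(215,150,242,185,'bottle'),(286,228,315,250,'vials')]:
    print(n,np.abs(t['img'][v0:v1,u0:u1].astype(int)-S['img'][v0:v1,u0:u1]).mean().round(1))
E
```

```text
[ 365.49295859 -324.71444497  195.00450471] ((422.5975341796875, -343.85479736328125), (44.51873779296875, 52.33689498901367), 71.10151672363281)
key c [ 372.67003418 -327.63229736] book xy 1.260214892578116 -3.1745876708983998
pad 13.6
wvial 1.0
mortar 1.8
bottle 1.7
vials 1.1
```

The key is centred on the logbook, the bystanders look the same as at the start, and the jar is on the pad. I'm handing the job in.

```bash
python3 -c "
from rig import order; print(order.job_done())"
```

```text
the job is handed in; nothing more can be done
None
```

I handed the job in at about 30 s of the 72 s allowed, with the jar about 3 mm off the pad's middle and the key flat within 4 mm of the logbook's middle; the roller was pushed about 31 mm (click at 22 mm) with the push force rising smoothly, though I never saw the click or the spring-back directly, and no verdict came back.

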